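# Block a plate press with its spacer and hold the tile flush

### The arm

A 7-joint arm with a two-finger parallel gripper is mounted at the origin on a cart in front of the work surface, level with it; the furniture and walls round the work are solid. World frame = base frame: x ahead of the robot, y to its left, z up, the work surface at z = 0. Lengths are in m, angles in degrees, forces in N, time in s.
With the tool pointing down it reaches from about 0.425 to 0.875 m from the base axis. Payload 4.7 kg.
Tool frame: the origin (TCP) lies midway between the tips of the shut fingers; the grasp point (between the pads) lies 19 mm behind it; z points along the fingers, y is the direction in which the jaws open and shut (so a half turn about z gives the same grasp; the last joint's range is limited). The gripper opens to 87 mm and grips with 3 to 60 N. Pads are 19 mm wide; open, the fingers measure 117 mm over their backs; the gripper's body (75 mm by 190 mm) begins 51 mm behind the grasp point.
Start: joints at [74.891, 18.392, -4.016, 83.108, 1.295, 78.541, -3.26], TCP at [0.178, -0.625, 0.197] pointing down, gripper open.
Joint ranges: [-163.93, 163.93], [-17.29, 119.83], [-79.2, 71.16], [3.27, 140.29], [-89.18, 269.18], [5.43, 117.66], [-154.24, 154.24]. Speed limits (degrees/s): [147.25, 147.25, 180, 180, 180, 180, 180].

### API

Orientations are given as [roll, pitch, yaw] about the fixed x, y, z axes, in that order (R = Rz(yaw) Ry(pitch) Rx(roll)).
In Python, from cell import env gives the robot as it stands. The module is installed in compiled form; this text tells all that it offers.
- The arm moves only by the tool servo_tool, never from a script. Its argument "plan" is a list of rows, each a list of 3 entries, a list of its own where there are three numbers: the opening, from 0 (shut) to 1 (fully open), then the shift along the tool's x, y, z in cm, then the turn, a rotation vector about the tool's x, y, z in degrees. A call has 1 to 20 rows; each row shifts and turns the pose as measured when the row begins, along the tool's axes as they then stand; what a row does not reach is not made up. A row lasts 1/12 s, in which the tool goes at most 41.7 mm and 7.16 degrees, less where a joint would pass 70% of its speed; a pose out of reach is approached as far as the arm can. A call is refused whole if a number of a shift passes 4.17 or a number of a turn 7.16, either way. A call with a gripper value outside its range is refused whole. The fingers move at their own pace and stop on an object; "force" is the grip in N (left out, the last holds). Time passes only in rows, so rows that do not move let the fingers close. It gives the time, the measured TCP pose, the force and the opening at its end, in the units of the state.
- env.get_obs(): the state, without advancing time (a new reading comes with each control period).
- env.read_camera(name): name is "side" or "top"; returns a dict with "image" (480x640x3 uint8, blue, green, red), "fx", "fy", "cx", "cy" (pixels), "rvec" (rotation vector, rad) and "tvec" (3), from world to camera coordinates, as OpenCV has them. Camera axes: x right, y down, z forward; pixel columns grow to the right and rows downward; lengths in m; the calibration is good to about 2 mm. A picture is of the moment at which its call begins. There is no depth.
- env.sign_off(): hands the job in, once; it reports no verdict.
The state is a dict: "time_s": time; "qpos": joint angles; "joint_velocities": joint speeds; "effort": joint torques, N m; "tool_pos": TCP position; "tool_rot": TCP orientation; "force": force on the tool from outside, world axes, zero at the start; "wrist_torque": the same for the moment, N m; "grip_width": finger opening in m.
Only numpy, scipy, OpenCV 4.12 (cv2) and the standard library are available. Lean on these libraries where they do the work, as an engineer would, in place of code of your own. Each camera call takes 0.05 s, during which the arm holds its last target. There are 200 camera calls.

### The job

Two small plate presses stand on the bench; pick up the grey spacer by its upright grip and slide it, notched end first, under the hinged tile of the press that gapes wide enough for it, until the notch is home on the little pin inside. Then let go of the spacer, press that tile down so that it lies flat and flush on the spacer, and finish while still holding it firmly pressed down (it springs up if let go). Do not touch the other press and leave the tape roll and rubber stopper where they are.

Things in the scene. Friction and masses are not known exactly. Their poses are not given: they have to be found in the camera images.
- spacer_grip (a point): Centre of the upright steel grip of the loose grey spacer (about 120 g), 40 mm above the spacer's underside. The grip is 20 mm (x) by 16 mm (y) and reaches from 16 to 56 mm above the underside: pinch it across y, fingertips above the block. The block below is 16 mm thick, 60 mm wide (y), from 12 mm behind the grip (-x) to 68 mm ahead of it (+x), flat on the bench at the start; z is up.
- spacer_notch (a point): Middle of the notch's inner edge on the same spacer: 56 mm ahead (+x) of the grip centre, 8 mm above the underside. The notch is in the middle of the block's +x end, 18 mm wide, 12 mm deep, open to +x. Axes as for the grip.
- open_press: The press whose tile gapes wide: aluminium base 160 (x) by 110 (y) by 12 mm, fixed. Origin at the centre of its underside, z up; the open side faces -x. The tile's hinge axis runs along y at x = +65, z = 32 mm. A pin 10 mm across and 8 mm high stands on the base at x = +8 mm, y = 0. The base in front of the tile (x -80 to -25 mm) is a bare sill.
- open_press_home (a point): Where the spacer's grip centre is when the spacer is home in the wide press: x = -53, y = 0, z = 52 mm in that press's frame (axes parallel to it and to the spacer's); the notch edge then touches the pin at x = +3 mm. Before sliding in, the spacer's end must be ahead of the tile's edge: grip 50 mm or more farther out (-x), a few mm higher.
- open_tile (a joint): Tilt of the wide press's white ceramic tile, rad: 0 = level, underside 16 mm above the base, flush on the spacer; positive = front raised. Tile 8 mm thick, 84 mm wide, front edge 90 mm from the hinge. A spring holds it up at 0.22 (front gap about 36 mm); pressing it level at the press point takes about 6 N, then the spacer stops it. With no spacer it goes on down to -0.16.
- open_tile_press (a point): A good point to press: on the upper face of the wide press's tile, in the middle of its width, 68 mm from the hinge axis (x = -3 mm, z = 36 mm in the press's frame when level, over the spacer's end). It moves with the tile; z is the tile's upward normal. The spring alone takes about 6 N here, so push with 10 to 25 N for the tile to bear on the spacer; all is rigid, a fraction of a mm counts.
- narrow_press: The other press, the same in shape, but its tile is nearly shut: the front gap is about 8 mm, too narrow for the spacer. Origin and axes as for the wide press. Do not touch it. Either press may be the left one.
- narrow_tile (a joint): Tilt of the tile of the narrow press, rad: 0 = as it rests, its front 8 mm lower than level; it would go down to -0.07 if pressed.

How it is judged:
By the outcome, as a careful person would: the job done as asked, in the order asked, and still so for the second after the job is handed in, while the arm keeps its last pose, push and grip.
It also fails if it takes over 58 s, if anything falls off the work surface, if the arm or the gripper's body presses on something with over 40 N, if the wrist force passes 120 N, or if a joint passes its speed limit or range.

## Working session

There is one attempt and no reset: what is moved stays moved. The work goes in short steps, Python scripts to look and compute and a tool call to move; the robot and the scene stay as the last step left them, time stands still between calls to the robot, and variables do not carry over. Pictures are saved under pics/ and viewed, about 8 in all and at most 12, crops included, and the job is handed in when it is done.

Besides the shell and the picture viewer there is one more tool, called as name([rows], argument=value, ...), one row to a line, values as JSON. servo_tool: Moves the arm, as the interface text tells. Its arguments: {"type":"object","properties":{"plan":{"type":"array"},"force":{"type":"number"}},"required":["plan"]}

```bash
mkdir -p pics; cat > h.py <<'E'
import numpy as np,cv2
from cell import env
def cam(n,save=None):
    c=env.read_camera(n)
    if save: cv2.imwrite('pics/'+save,c['image'])
    c['R']=cv2.Rodrigues(np.array(c['rvec'],float))[0]; c['t']=np.array(c['tvec'],float).ravel()
    return c
def ray(c,uv,z):
    d=c['R'].T@np.array([(uv[0]-c['cx'])/c['fx'],(uv[1]-c['cy'])/c['fy'],1]); o=-c['R'].T@c['t']
    return o+d*(z-o[2])/d[2]
def proj(c,p):
    q=c['R']@np.array(p)+c['t']; return np.array([q[0]/q[2]*c['fx']+c['cx'],q[1]/q[2]*c['fy']+c['cy']])
E
python3 - <<'E'
from h import *
for n in('top','side'):
    c=cam(n,n+'0.png'); print(n,c['fx'],c['cx'],c['cy'],-c['R'].T@c['t'],c['R'].round(3).tolist())
print(env.get_obs())
E
```

```text
top 594.1887887331467 319.4228678091428 246.139634768371 [ 0.48711359 -0.21862174  1.17323129] [[0.026, -1.0, -0.014], [-0.998, -0.025, -0.058], [0.058, 0.016, -0.998]]
side 618.9543347382852 323.05389344115514 236.77157879252292 [ 1.00256754 -0.55972548  1.08342695] [[0.608, 0.794, 0.002], [0.683, -0.522, -0.511], [-0.405, 0.312, -0.859]]
{'time_s': 0.1, 'qpos': array([74.89320838, 18.43421324, -4.0144579 , 83.16691345,  1.29499796,
       78.54136742, -3.25764996]), 'joint_velocities': array([-0.06660161, -0.10500852,  0.06017179, -0.18385256, -0.00660745,
       -0.02164557,  0.0060099 ]), 'effort': array([-3.00657052e-05, -4.92572629e+01, -4.05692048e-01, -3.13398850e+01,
       -6.41933153e-02,  3.95214208e-02,  5.39760731e-05]), 'tool_pos': array([ 0.17802601, -0.62459125,  0.19628632]), 'tool_rot': array([-1.79902732e+02,  5.78020172e-03,  1.59176998e+01]), 'force': array([ 0.0841413 , -0.03263236,  0.29331313]), 'wrist_torque': array([ 0.00856237,  0.00417585, -0.01142733]), 'grip_width': 0.0869910944760087}
```

View pics/top0.png

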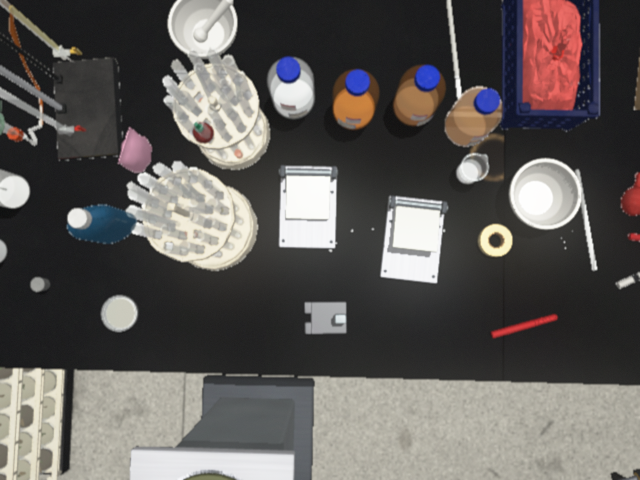

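View pics/side0.png

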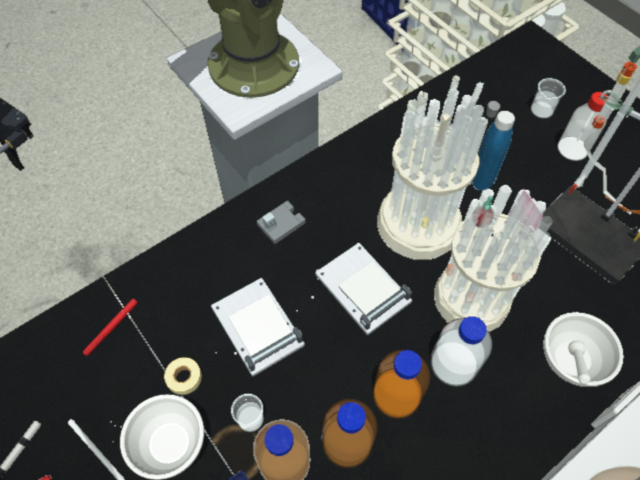

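The top view shows the spacer at (326,318) with its notch to the left (+y) and its grip at (340,320). The presses are at about (308,207) and (413,240), both opening towards the robot. The tape roll is at (495,240). I'll zoom in on the presses and measure.

```bash
python3 - <<'E'
from h import *
t=cv2.imread('pics/top0.png'); s=cv2.imread('pics/side0.png')
a=cv2.resize(t[155:345,265:465],(800,760),interpolation=cv2.INTER_CUBIC)[:,:]
b=cv2.resize(s[195:380,205:420],None,fx=3.7,fy=3.2,interpolation=cv2.INTER_CUBIC)
a=cv2.resize(t[155:345,265:465],None,fx=3.15,fy=3.15,interpolation=cv2.INTER_CUBIC)
cv2.imwrite('pics/a.png',a);cv2.imwrite('pics/b.png',b)
for n,im,box in(('top',t,(265,155,465,345)),('side',s,(205,195,420,380))):
    c=cam(n); g=cv2.cvtColor(im,cv2.COLOR_BGR2GRAY); m=np.zeros_like(g); x0,y0,x1,y1=box
    m[y0:y1,x0:x1]=(g[y0:y1,x0:x1]>75)*255
    for k in cv2.findContours(m,0,2)[0]:
        if cv2.contourArea(k)<400: continue
        r=cv2.minAreaRect(k); print(n,cv2.contourArea(k),r)
        p=cv2.approxPolyDP(k,3,True)[:,0]
        for z in (0.012,):
            for q in p: print(q,ray(c,q,z)[:2].round(4))
E
```

```text
top 1230.5 ((325.0, 317.0), (32.0, 42.0), 90.0)
[346 303] [ 0.445  -0.2551]
[305 302] [ 0.4449 -0.1753]
[304 311] [ 0.4274 -0.1738]
[311 314] [ 0.4219 -0.1876]
[311 321] [ 0.4084 -0.1879]
[305 323] [ 0.4042 -0.1764]
[305 333] [ 0.3849 -0.1769]
[345 333] [ 0.387  -0.2545]
top 4786.0 ((413.6416320800781, 239.0460662841797), (60.99113082885742, 83.950439453125), 6.709836483001709)
[390 195] [ 0.6585 -0.3366]
[380 276] [ 0.4991 -0.3201]
[436 283] [ 0.4883 -0.4291]
[446 202] [ 0.6473 -0.4465]
top 4698.0 ((307.5, 208.5), (87.0, 59.0), 90.0)
[281 165] [ 0.7131 -0.1206]
[278 246] [ 0.5528 -0.1194]
[327 248] [ 0.5512 -0.2155]
[331 252] [ 0.5436 -0.2235]
[337 243] [ 0.5615 -0.2348]
[336 167] [ 0.7116 -0.2293]
side 4922.0 ((257.0501403808594, 325.2352600097656), (83.30340576171875, 68.90403747558594), 59.534454345703125)
[262 278] [ 0.5   -0.321]
[211 304] [ 0.4868 -0.4289]
[237 351] [ 0.5947 -0.4412]
[234 354] [ 0.5961 -0.4486]
[239 354] [ 0.6016 -0.4415]
[251 375] [ 0.6472 -0.4461]
[304 345] [ 0.6593 -0.3378]
[296 339] [ 0.641  -0.3425]
[301 332] [ 0.6356 -0.3271]
side 4509.5 ((364.465087890625, 285.1354675292969), (87.37849426269531, 62.519615173339844), 48.144954681396484)
[358 242] [ 0.5502 -0.1223]
[315 274] [ 0.5553 -0.2342]
[368 334] [ 0.7137 -0.2314]
[410 303] [ 0.7138 -0.1284]
[411 298] [ 0.7072 -0.1199]
[403 296] [ 0.6948 -0.1293]
[410 292] [ 0.6965 -0.1131]
[403 285] [ 0.6772 -0.1139]
[401 290] [ 0.6829 -0.124 ]
side 1041.5 ((280.71600341796875, 220.81201171875), (29.725406646728516, 41.489078521728516), 55.304840087890625)
[288 201] [ 0.3847 -0.1759]
[257 220] [ 0.3842 -0.2537]
[274 242] [ 0.448  -0.2561]
[304 222] [ 0.4465 -0.1801]
[299 213] [ 0.4226 -0.1753]
[291 212] [ 0.4106 -0.1869]
side 2259.5 ((398.0, 227.0), (64.0, 42.0), 90.0)
[387 195] [ 0.4984 -0.0018]
[377 215] [ 0.5239 -0.0506]
[379 234] [ 0.5614 -0.0768]
[393 251] [ 0.6085 -0.08  ]
[419 259] [ 0.6533 -0.0511]
[419 195] [0.5392 0.0516]
```

View pics/a.png

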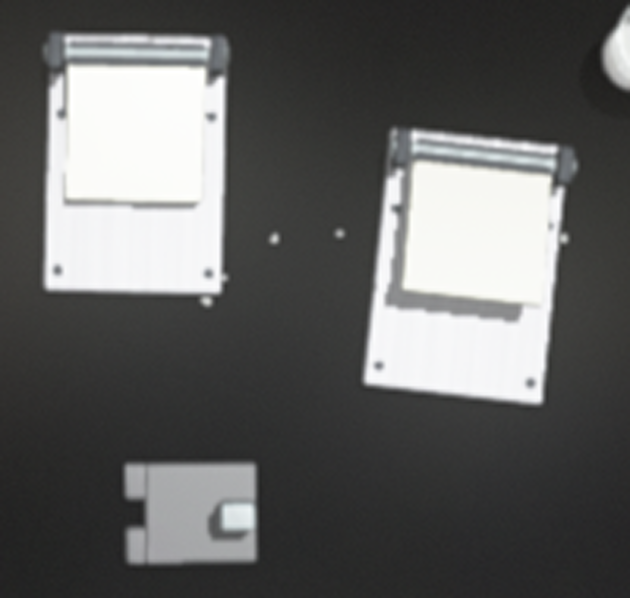

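View pics/b.png

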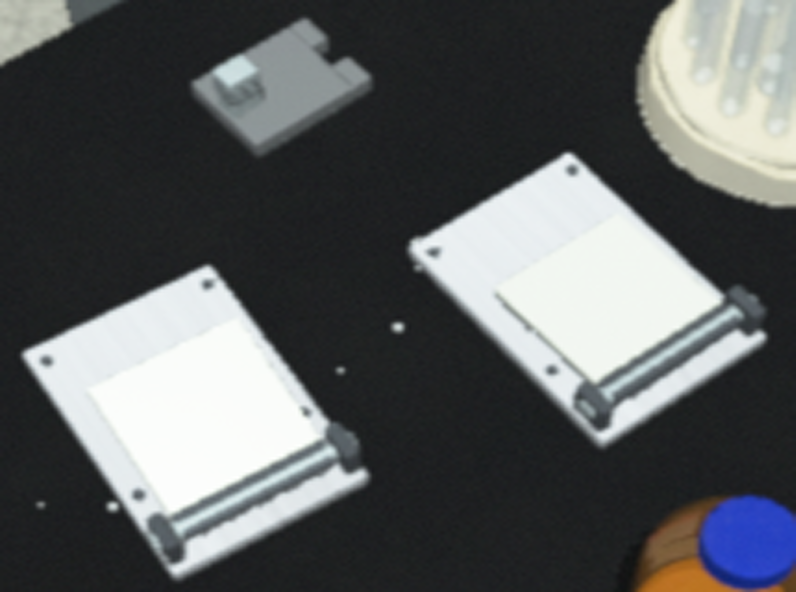

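The right-hand press, around (413,240) in the top view, is the wide one: its tile casts a broad shadow in front. The left one is nearly shut. Next I'll work out the frames and the first move.

```bash
cat >> h.py <<'E'
from scipy.spatial.transform import Rotation as Ro
def delta(p,yaw):
    o=env.get_obs(); R=Ro.from_euler('xyz',o['tool_rot'],degrees=True); T=Ro.from_euler('xyz',[180,0,yaw],degrees=True)
    print('t',round(o['time_s'],2),'pos',o['tool_pos'].round(4),'rot',o['tool_rot'].round(2),'F',o['force'].round(2),'w',round(o['grip_width'],4))
    print('shift cm',(R.inv().apply(np.array(p)-o['tool_pos'])*100).round(2),'turn',(R.inv()*T).as_rotvec(degrees=True).round(2))
E
python3 - <<'E'
from h import *
t=cam('top');s=cam('side')
print('grip top',ray(t,(340.2,318.8),.056),ray(s,(269,216.9),.056))
for c,box in((t,(300,298,350,338)),(s,(250,195,310,245))):
    g=cv2.cvtColor(c['image'],cv2.COLOR_BGR2GRAY);x0,y0,x1,y1=box;h=c['image'][y0:y1,x0:x1].astype(int)
    m=(g[y0:y1,x0:x1]>175).astype(np.uint8); _,l,st,ce=cv2.connectedComponentsWithStats(m); k=1+st[1:,4].argmax()
    print(st[k],ce[k]+[x0,y0],ray(c,ce[k]+[x0,y0],.056))
delta([0.4155,-0.243,0.15],90)
E
```

```text
grip top [ 0.41690773 -0.24355787  0.056     ] [ 0.41797168 -0.24341117  0.056     ]
[36 17 10  8 78] [340.38461538 318.5       ] [ 0.4174745  -0.24388964  0.056     ]
[13 18 11  9 63] [268.20634921 216.73015873] [ 0.41669799 -0.24442583  0.056     ]
t 0.3 pos [ 0.1782 -0.6249  0.1969] rot [-1.7997e+02  1.0000e-02  1.5920e+01] F [-0.12 -0.32  0.26] w 0.0871
shift cm [ 33.3  -30.22   4.7 ] turn [-3.000e-02 -2.000e-02 -7.408e+01]
```

servo_tool([
  [0.7, [2.5, -2.3, 0.2], [0, 0, 0]],
  [0.7, [2.5, -2.3, 0.2], [0, 0, 0]],
  [0.7, [2.5, -2.3, 0.2], [0, 0, 0]],
  [0.7, [2.5, -2.3, 0.2], [0, 0, 0]],
  [0.7, [2.5, -2.3, 0.2], [0, 0, 0]],
  [0.7, [2.5, -2.3, 0.2], [0, 0, 0]],
  [0.7, [2.5, -2.3, 0.2], [0, 0, 0]],
  [0.7, [2.5, -2.3, 0.2], [0, 0, 0]],
  [0.7, [2.5, -2.3, 0.2], [0, 0, 0]],
  [0.7, [2.5, -2.3, 0.2], [0, 0, 0]],
  [0.7, [2.5, -2.3, 0.2], [0, 0, 0]],
  [0.7, [2.5, -2.3, 0.2], [0, 0, 0]],
  [0.7, [0, 0, 0], [0, 0, -7]],
  [0.7, [0, 0, 0], [0, 0, -7]],
  [0.7, [0, 0, 0], [0, 0, -7]],
  [0.7, [0, 0, 0], [0, 0, -7]],
  [0.7, [0, 0, 0], [0, 0, -7]],
  [0.7, [0, 0, 0], [0, 0, -7]],
  [0.7, [0, 0, 0], [0, 0, -7]],
  [0.7, [0, 0, 0], [0, 0, -7]],
])

```text
time_s: 1.97
tool_pos: [0.3998, -0.2594, 0.17]
tool_rot: [179.9, 0.3, 72.3]
force: [-0.3, 0.4, 0.4]
grip_width: 0.061
```

```bash
python3 -c "
from h import *
delta([0.417,-0.2437,0.085],90)"
```

```text
t 1.97 pos [ 0.3998 -0.2594  0.17  ] rot [179.94   0.33  72.35] F [-0.27  0.42  0.45] w 0.061
shift cm [2.06 1.15 8.48] turn [ 1.000e-02  3.400e-01 -1.765e+01]
```

servo_tool([
  [0.6, [1.0, 0.6, 1.5], [0, 0.2, -6]],
  [0.6, [0.9, 0.7, 1.5], [0, 0.2, -6]],
  [0.6, [0, 0, 1.5], [0, 0, -5.5]],
  [0.6, [0, 0, 1.5], [0, 0, 0]],
  [0.6, [0, 0, 1.5], [0, 0, 0]],
  [0.6, [0, 0, 0], [0, 0, 0]],
  [0.6, [0, 0, 0], [0, 0, 0]],
])

```text
time_s: 2.55
tool_pos: [0.4193, -0.2446, 0.0944]
tool_rot: [179.7, 0.1, 91.1]
force: [-0.1, 0.3, 0.1]
grip_width: 0.0523
```

```bash
python3 -c "
from h import *
delta([0.417,-0.2437,0.021],90)
c=cam('top','t1.png')"
```

```text
t 2.55 pos [ 0.4193 -0.2446  0.0944] rot [1.7973e+02 1.4000e-01 9.1090e+01] F [-0.15  0.34  0.15] w 0.0523
shift cm [ 0.11 -0.26  7.33] turn [0.28 0.14 1.09]
```

servo_tool([
  [0.6, [0.1, -0.2, 1.5], [0.2, 0.1, 0.8]],
  [0.6, [0, 0, 1.5], [0, 0, 0]],
  [0.6, [0, 0, 1.5], [0, 0, 0]],
  [0.6, [0, 0, 1.5], [0, 0, 0]],
  [0.6, [0, 0, 0.8], [0, 0, 0]],
  [0.6, [0, 0, 0], [0, 0, 0]],
])

```text
time_s: 3.1
tool_pos: [0.4224, -0.248, 0.0318]
tool_rot: [179.3, 0.5, 90.1]
force: [-0.5, -0.6, -0.2]
grip_width: 0.0519
```

```bash
python3 -c "
from h import *
delta([0.417,-0.2437,0.021],90)"
```

```text
t 3.1 pos [ 0.4224 -0.248   0.0318] rot [179.33   0.52  90.09] F [-0.5  -0.65 -0.18] w 0.0519
shift cm [ 0.44 -0.55  1.07] turn [0.67 0.52 0.09]
```

servo_tool([
  [0.6, [0.4, -0.5, 0.6], [0.6, 0.5, 0.1]],
  [0.6, [0.1, -0.1, 0.5], [0.1, 0.1, 0]],
  [0.6, [0, 0, 0], [0, 0, 0]],
  [0.6, [0, 0, 0], [0, 0, 0]],
])

```text
time_s: 3.43
tool_pos: [0.4177, -0.2439, 0.0228]
tool_rot: [179.9, 0.0, 89.9]
force: [0.1, 0.4, -0.7]
grip_width: 0.0522
```

```bash
python3 -c "
from h import *
delta([0.417,-0.2437,0.021],90)"
```

```text
t 3.43 pos [ 0.4177 -0.2439  0.0228] rot [1.7991e+02 1.0000e-02 8.9940e+01] F [ 0.14  0.38 -0.72] w 0.0522
shift cm [ 0.02 -0.07  0.18] turn [ 0.09  0.01 -0.06]
```

Close the fingers, then lift a little.

servo_tool([
  [0, [0, 0, 0.1], [0, 0, 0]],
  [0, [0, 0, 0], [0, 0, 0]],
  [0, [0, 0, 0], [0, 0, 0]],
  [0, [0, 0, 0], [0, 0, 0]],
  [0, [0, 0, 0], [0, 0, 0]],
  [0, [0, 0, 0], [0, 0, 0]],
  [0, [0, 0, 0], [0, 0, 0]],
  [0, [0, 0, 0], [0, 0, 0]],
  [0, [0, 0, 0], [0, 0, 0]],
  [0, [0, 0, 0], [0, 0, 0]],
], force=35)

```text
time_s: 4.27
tool_pos: [0.4187, -0.2448, 0.0233]
tool_rot: [179.8, 0.1, 89.9]
force: [-0.2, -0.3, 0.1]
grip_width: 0.0155
```

```bash
python3 -c "
from h import *
delta([0.417,-0.2437,0.021],90)"
```

```text
t 4.27 pos [ 0.4187 -0.2448  0.0233] rot [1.7979e+02 1.2000e-01 8.9930e+01] F [-0.21 -0.31  0.09] w 0.0155
shift cm [ 0.11 -0.17  0.23] turn [ 0.21  0.12 -0.07]
```

servo_tool([
  [0, [0, 0, -1.5], [0.2, 0.1, 0]],
  [0, [0, 0, -1.5], [0, 0, 0]],
  [0, [0, 0, -1.5], [0, 0, 0]],
  [0, [0, 0, -1.5], [0, 0, 0]],
  [0, [0, 0, -1.5], [0, 0, 0]],
  [0, [0, 0, 0], [0, 0, 6]],
  [0, [0, 0, 0], [0, 0, 6]],
  [0, [0, 0, 0], [0, 0, 6]],
  [0, [0, 0, 0], [0, 0, 6]],
  [0, [0, 0, 0], [0, 0, 6]],
  [0, [0, 0, 0], [0, 0, 6]],
  [0, [0, 0, 0], [0, 0, 6]],
  [0, [0, 0, 0], [0, 0, 6]],
  [0, [0, 0, 0], [0, 0, 6]],
  [0, [0, 0, 0], [0, 0, 6]],
])

```text
time_s: 5.52
tool_pos: [0.415, -0.2414, 0.0972]
tool_rot: [-179.5, 0.2, 27.2]
force: [-0.6, -0.4, -2.3]
grip_width: 0.0156
```

```bash
python3 -c "
from h import *
delta([0.454,-0.3706,0.09],-6)"
```

```text
t 5.52 pos [ 0.415  -0.2414  0.0972] rot [-179.51    0.23   27.23] F [-0.62 -0.37 -2.29] w 0.0156
shift cm [-2.44 13.28  0.61] turn [-0.41  0.36 33.23]
```

servo_tool([
  [0, [-0.4, 2.1, 0.1], [0, 0, 0]],
  [0, [-0.4, 2.1, 0.1], [0, 0, 0]],
  [0, [-0.4, 2.1, 0.1], [0, 0, 0]],
  [0, [-0.4, 2.1, 0.1], [0, 0, 0]],
  [0, [-0.4, 2.1, 0.1], [0, 0, 0]],
  [0, [-0.3, 2.1, 0.1], [0, 0, 0]],
  [0, [0, 0.5, 0], [-0.2, 0.2, 5.5]],
  [0, [0, 0, 0], [0, 0, 6]],
  [0, [0, 0, 0], [0, 0, 6]],
  [0, [0, 0, 0], [0, 0, 6]],
  [0, [0, 0, 0], [0, 0, 6]],
  [0, [0, 0, 0], [0, 0, 5]],
  [0, [0, 0, 0], [0, 0, 0]],
  [0, [0, 0, 0], [0, 0, 0]],
])

```text
time_s: 6.68
tool_pos: [0.4516, -0.3714, 0.0812]
tool_rot: [-179.4, 0.9, -9.0]
force: [0.4, 1.1, -1.5]
grip_width: 0.016
```

```bash
python3 - <<'E'
from h import *
delta([0.454,-0.3706,0.09],-6)
t=cam('top','t2.png');s=cam('side','s2.png')
a=cv2.resize(t['image'][170:370,340:490],None,fx=2.6,fy=2.6,interpolation=cv2.INTER_CUBIC)
b=cv2.resize(s['image'][160:380,160:310],None,fx=2.36,fy=2.36,interpolation=cv2.INTER_CUBIC)[:520]
b=cv2.copyMakeBorder(b,0,520-len(b),0,0,0)
cv2.imwrite('pics/c.png',np.hstack([a,b]))
E
```

```text
t 6.68 pos [ 0.4516 -0.3714  0.0812] rot [-179.42    0.86   -9.04] F [ 0.36  1.06 -1.48] w 0.016
shift cm [ 0.21 -0.12 -0.88] turn [-0.6   0.85 -3.05]
```

View pics/c.png

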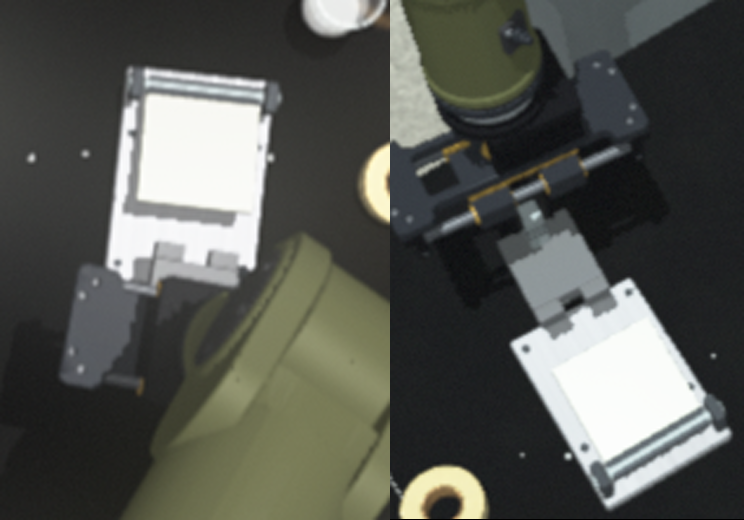

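servo_tool([
  [0, [0.2, -0.1, 0.6], [-0.5, 0.8, -3]],
  [0, [0, 0, 0.8], [0, 0, 0]],
  [0, [0, 0, 0.8], [0, 0, 0]],
  [0, [0, 0, 0.8], [0, 0, 0]],
  [0, [0, 0, 0], [0, 0, 0]],
  [0, [0, 0, 0], [0, 0, 0]],
])

```text
time_s: 7.28
tool_pos: [0.4534, -0.3706, 0.0485]
tool_rot: [-179.9, 0.1, -5.8]
force: [0.9, -0.2, -1.5]
grip_width: 0.0156
```

```bash
python3 -c "
from h import *
delta([0.4587,-0.3712,0.0385],-6.1)"
```

```text
t 7.28 pos [ 0.4534 -0.3706  0.0485] rot [-1.7987e+02  7.0000e-02 -5.8300e+00] F [ 0.86 -0.2  -1.48] w 0.0156
shift cm [0.53 0.01 1.  ] turn [-0.13  0.07  0.27]
```

servo_tool([
  [0, [0, 0, 0.5], [-0.1, 0.1, 0.2]],
  [0, [0, 0, 0.4], [0, 0, 0]],
  [0, [0.8, 0, 0], [0, 0, 0]],
  [0, [0.8, 0, 0], [0, 0, 0]],
  [0, [0.8, 0, 0], [0, 0, 0]],
  [0, [0, 0, 0], [0, 0, 0]],
])

```text
time_s: 7.78
tool_pos: [0.4802, -0.374, 0.0389]
tool_rot: [-180.0, -0.1, -6.1]
force: [-0.4, 0.8, -2.2]
grip_width: 0.0156
```

```bash
python3 -c "
from h import *
delta([0.5206,-0.3777,0.037],-6.1)"
```

```text
t 7.78 pos [ 0.4802 -0.374   0.0389] rot [-1.80e+02 -1.00e-01 -6.12e+00] F [-0.4   0.81 -2.18] w 0.0156
shift cm [ 4.06 -0.06  0.2 ] turn [-0.   -0.1  -0.02]
```

servo_tool([
  [0, [0.8, 0, 0], [0, -0.1, 0]],
  [0, [0.8, 0, 0], [0, 0, 0]],
  [0, [0.8, 0, 0], [0, 0, 0]],
  [0, [0.3, 0, 0], [0, 0, 0]],
  [0, [0, 0, 0], [0, 0, 0]],
])

```text
time_s: 8.2
tool_pos: [0.5121, -0.377, 0.0395]
tool_rot: [180.0, -0.1, -6.0]
force: [0.1, 0.0, -0.9]
grip_width: 0.0155
```

```bash
python3 -c "
from h import *
delta([0.5206,-0.3777,0.0353],-6.1)"
```

```text
t 8.2 pos [ 0.5121 -0.377   0.0395] rot [ 1.7999e+02 -9.0000e-02 -6.0400e+00] F [ 0.1   0.02 -0.85] w 0.0155
shift cm [ 0.85 -0.02  0.42] turn [ 0.01 -0.09  0.06]
```

servo_tool([
  [0, [0, 0, 0.2], [0, 0, 0]],
  [0, [0, 0, 0.2], [0, 0, 0]],
  [0, [0, 0, 0.1], [0, 0, 0]],
  [0, [0, 0, 0], [0, 0, 0]],
])

```text
time_s: 8.53
tool_pos: [0.5127, -0.3767, 0.0356]
tool_rot: [180.0, -0.1, -6.0]
force: [1.4, -0.0, -1.4]
grip_width: 0.0156
```

```bash
python3 -c "
from h import *
delta([0.5206,-0.3777,0.0353],-6.1)"
```

```text
t 8.53 pos [ 0.5127 -0.3767  0.0356] rot [ 1.7998e+02 -1.2000e-01 -6.0000e+00] F [ 1.36 -0.   -1.45] w 0.0156
shift cm [0.8  0.02 0.03] turn [ 0.02 -0.12  0.1 ]
```

servo_tool([
  [0, [0.2, 0, 0.05], [0, 0, 0]],
  [0, [0.2, 0, 0.05], [0, 0, 0]],
  [0, [0.2, 0, 0], [0, 0, 0]],
  [0, [0, 0, 0], [0, 0, 0]],
])

```text
time_s: 8.87
tool_pos: [0.5163, -0.378, 0.0355]
tool_rot: [179.9, 0.1, -6.1]
force: [0.9, 1.0, -0.0]
grip_width: 0.0154
```

```bash
python3 -c "
from h import *
delta([0.5206,-0.3777,0.0353],-6.1)"
```

```text
t 8.87 pos [ 0.5163 -0.378   0.0355] rot [ 1.7995e+02  7.0000e-02 -6.1200e+00] F [ 0.85  1.02 -0.02] w 0.0154
shift cm [ 0.42 -0.08  0.02] turn [ 0.05  0.07 -0.02]
```

servo_tool([
  [0, [0.2, -0.05, 0.03], [0, 0, 0]],
  [0, [0.2, 0, 0], [0, 0, 0]],
  [0, [0.2, 0, 0], [0, 0, 0]],
])

```text
time_s: 9.12
tool_pos: [0.5177, -0.3781, 0.0354]
tool_rot: [-180.0, 0.6, -6.2]
force: [-6.5, 2.0, 6.4]
grip_width: 0.0155
```

```bash
python3 -c "
from h import *
delta([0.5206,-0.3777,0.0353],-6.1)"
```

```text
t 9.12 pos [ 0.5177 -0.3781  0.0354] rot [-179.99    0.62   -6.23] F [-6.54  2.02  6.37] w 0.0155
shift cm [ 0.28 -0.08  0.  ] turn [-0.01  0.62 -0.13]
```

servo_tool([
  [0, [0.3, 0, -0.02], [0, 0.4, 0]],
  [0, [0.3, 0, 0], [0, 0.2, 0]],
  [0, [0.3, 0, 0], [0, 0, 0]],
])

```text
time_s: 9.37
tool_pos: [0.5176, -0.3781, 0.0355]
tool_rot: [-179.8, 1.1, -6.4]
force: [-9.1, 4.0, 9.6]
grip_width: 0.0156
```

```bash
python3 - <<'E'
from h import *
delta([0.5206,-0.3777,0.0353],-6.1)
s=cam('side','s3.png');t=cam('top','t3.png')
a=cv2.resize(s['image'][210:360,190:320],None,fx=4,fy=4,interpolation=cv2.INTER_CUBIC)
cv2.imwrite('pics/d.png',a)
for n,p in (('pin',(8,0,20)),('home',(-53,0,68)),('blockL',(-65,30,28)),('blockR',(-65,-30,28))):
    th=np.radians(-6.1);w=[.573+(p[0]*np.cos(th)-p[1]*np.sin(th))/1e3,-.3834+(p[0]*np.sin(th)+p[1]*np.cos(th))/1e3,p[2]/1e3]
    q=proj(s,w);print(n,q.round(1),((q-[190,210])*4).round(0))
E
```

```text
t 9.37 pos [ 0.5176 -0.3781  0.0355] rot [-179.81    1.09   -6.36] F [-9.09  4.    9.56] w 0.0156
shift cm [ 0.3  -0.07  0.01] turn [-0.2   1.09 -0.26]
pin [258.3 325.9] [273. 464.]
home [240.  288.9] [200. 316.]
blockL [253.6 285.9] [254. 303.]
blockR [225.2 300.9] [141. 363.]
```

View pics/d.png

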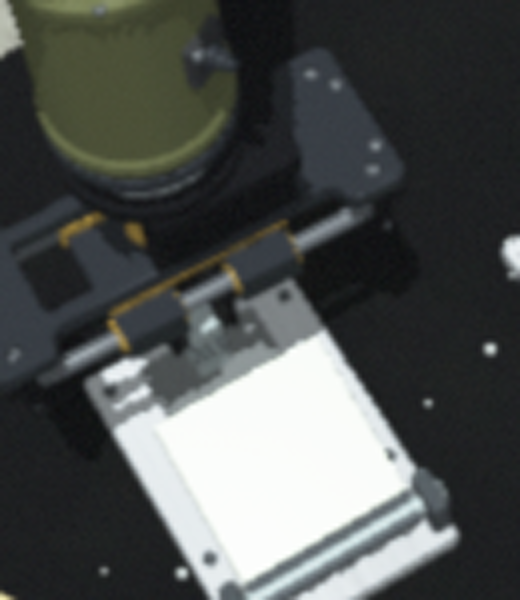

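servo_tool([
  [0, [0, 0, 0], [0, 0.9, 0]],
  [0, [0, 0, 0], [0, 0.4, 0]],
  [0, [0, 0, 0], [0, 0, 0]],
  [0, [0, 0, 0], [0, 0, 0]],
])

```text
time_s: 9.8
tool_pos: [0.5181, -0.3781, 0.0354]
tool_rot: [-179.8, -0.3, -6.3]
force: [-2.3, 0.1, 1.9]
grip_width: 0.0151
```

```bash
python3 -c "
from h import *
delta([0.5206,-0.3777,0.0353],-6.1)"
```

```text
t 9.8 pos [ 0.5181 -0.3781  0.0354] rot [-179.82   -0.29   -6.32] F [-2.31  0.11  1.89] w 0.0151
shift cm [ 0.25 -0.07  0.01] turn [-0.18 -0.29 -0.22]
```

servo_tool([
  [0.5, [0, 0, 0], [0, 0, 0]],
  [0.5, [0, 0, 0], [0, 0, 0]],
  [0.5, [0, 0, 0], [0, 0, 0]],
  [0.5, [0, 0, 0], [0, 0, 0]],
  [0.5, [0, 0, 0], [0, 0, 0]],
  [0.5, [0, 0, 0], [0, 0, 0]],
  [0.5, [0, 0, -0.8], [0, 0, 0]],
  [0.5, [0, 0, -1], [0, 0, 0]],
  [0.5, [0, 0, -1.5], [0, 0, 0]],
  [0.5, [0, 0, -1.5], [0, 0, 0]],
  [0.5, [0, 0, -1.5], [0, 0, 0]],
  [0.5, [0, 0, -1.5], [0, 0, 0]],
  [0.5, [0, 0, -1.5], [0, 0, 0]],
  [0.5, [0, 0, 0], [0, 0, 0]],
])

```text
time_s: 10.97
tool_pos: [0.5203, -0.3786, 0.1375]
tool_rot: [-179.9, -0.6, -6.3]
force: [-0.0, -0.8, 1.3]
grip_width: 0.0439
```

```bash
python3 - <<'E'
from h import *
delta([0.57,-0.383,0.11],-6.1)
s=cam('side','s4.png');t=cam('top','t4.png')
a=cv2.resize(s['image'][250:390,190:320],None,fx=4,fy=4,interpolation=cv2.INTER_CUBIC)
b=cv2.resize(t['image'][180:320,360:460],None,fx=4,fy=4,interpolation=cv2.INTER_CUBIC)
a=a[:560];cv2.imwrite('pics/e.png',cv2.resize(np.hstack([a,b]),None,fx=.86,fy=.86))
E
```

```text
t 10.97 pos [ 0.5203 -0.3786  0.1375] rot [-179.9    -0.63   -6.26] F [-0.01 -0.82  1.33] w 0.0439
shift cm [ 4.96 -0.1   2.8 ] turn [-0.1  -0.63 -0.16]
```

View pics/e.png

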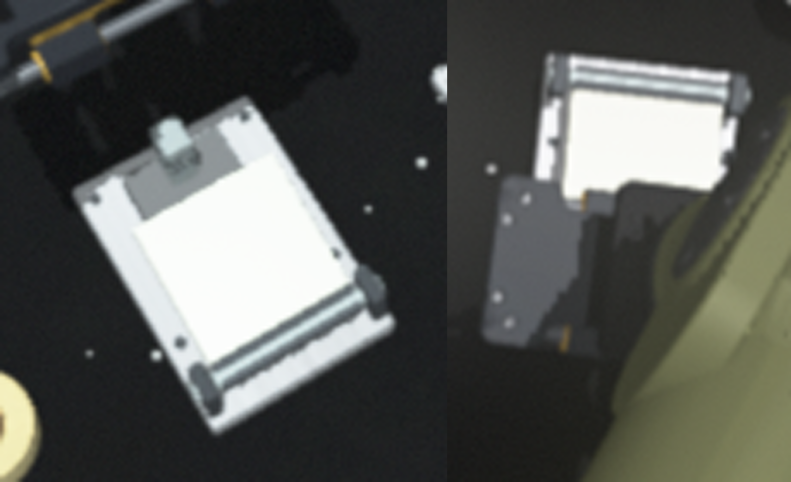

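The side crop shows the spacer standing free in the gap, with the grip top at about (239,288) full-frame. I'll check that it's fully home relative to the base's own edge, so calibration error cancels.

```bash
python3 - <<'E'
from h import *
s=cam('side')
g=cv2.cvtColor(s['image'],cv2.COLOR_BGR2GRAY).astype(np.float32)
th=np.radians(-6.1)
def w(x,y,z): return [.573+(x*np.cos(th)-y*np.sin(th))/1e3,-.3834+(x*np.sin(th)+y*np.cos(th))/1e3,z/1e3]
def prof(xs,y,z):
    q=np.array([proj(s,w(x,y,z)) for x in xs],np.float32); return cv2.remap(g,q[:,:1],q[:,1:],cv2.INTER_CUBIC)[:,0]
xs=np.arange(-92,-40,2.)
print(xs.astype(int))
for y in(-45,-38,38,45): print('base',y,prof(xs,y,12).astype(int))
for y in(-24,-18,18,24): print('block',y,prof(xs,y,28).astype(int))
ys=np.arange(-50,51,4.)
q=np.array([proj(s,w(-50,y,28)) for y in ys],np.float32);print(ys.astype(int));print(cv2.remap(g,q[:,:1],q[:,1:],cv2.INTER_CUBIC)[:,0].astype(int))
th0=ray(s,(238.8,288.1),.068)[:2]-[.573,-.3834];print('grip press frame',th0@[np.cos(th),np.sin(th)],th0@[-np.sin(th),np.cos(th)])
E
```

```text
[-92 -90 -88 -86 -84 -82 -80 -78 -76 -74 -72 -70 -68 -66 -64 -62 -60 -58
 -56 -54 -52 -50 -48 -46 -44 -42]
base -45 [ 18  19  18  19  17  31  79 120 130 159 181 167 163 190 229 237 237 237
 237 237 237 236 237 236 236 236]
base -38 [ 18  19  18  18  19  29  75 120 135 190 231 236 236 237 236 236 236 236
 236 237 236 236 236 235 237 241]
base 38 [ 22  20  20  20  26  61 108 127 166 218 234 235 235 235 235 235 235 235
 236 236 234 235 235 235 238 248]
base 45 [ 20  18  19  19  29  71 115 129 128 134 130 113 151 215 236 237 236 237
 236 236 236 236 236 236 239 247]
block -24 [ 21  18  20  15  17  18  21  18  18  38  95 126 128 113 111 128 146 148
 148 147 148 148 148 148 148 147]
block -18 [ 20  19  17  20  22  19  19  20  20  37  93 125 132 120 127 145 148 148
 147 147 148 148 148 148 149 148]
block 18 [ 17  19  19  20  20  20  20  18  28  63 115 129 130 146 152 149 148 148
 148 148 147 148 147 147 147 148]
block 24 [ 18  20  18  18  20  17  14  18  27  61 111 129 135 146 148 148 148 149
 150 148 148 149 149 148 148 148]
[-50 -46 -42 -38 -34 -30 -26 -22 -18 -14 -10  -6  -2   2   6  10  14  18
  22  26  30  34  38  42  46  50]
[236 236 237 237 222 137 148 147 148 148 142 126 125 127 120 117 148 148
 148 151 228 235 238 237 236 221]
grip press frame -0.05560606986758167 -0.001177073900689664
```

The shadow of the gripper blurs this, and the estimate is about 2.5 mm short of home. I'll clear the arm for an unshadowed look.

servo_tool([
  [0.5, [0, 0, -2], [0, 0, 0]],
  [0.5, [0, 0, -2], [0, 0, 0]],
  [0.5, [-1, 3, -1], [0, 0, 0]],
  [0.5, [-1.5, 3, 0], [0, 0, 0]],
  [0.5, [-1.5, 3, 0], [0, 0, 0]],
  [0.5, [-1.5, 3, 0], [0, 0, 0]],
  [0.5, [-1.5, 3, 0], [0, 0, 0]],
  [0.5, [-1.5, 3, 0], [0, 0, 0]],
  [0.5, [-1.5, 3, 0], [0, 0, 0]],
  [0.5, [-1.5, 3, 0], [0, 0, 0]],
  [0.5, [0, 0, 0], [0, 0, 0]],
])

```text
time_s: 12.03
tool_pos: [0.3693, -0.6029, 0.1626]
tool_rot: [-178.6, 1.0, -5.5]
force: [-2.5, -0.3, -1.1]
grip_width: 0.0435
```

```bash
cat > m.py <<'E'
from h import *
s=cam('side','s5.png');t=cam('top','t5.png')
th=np.radians(-6.1)
def w(x,y,z): return [.573+(x*np.cos(th)-y*np.sin(th))/1e3,-.3834+(x*np.sin(th)+y*np.cos(th))/1e3,z/1e3]
X,Y=np.meshgrid(np.arange(40,-100,-.5),np.arange(60,-60,-.5),indexing='ij')
out=[]
for c in(s,t):
  for z in(12,28,68):
    P=np.stack([.573+(X*np.cos(th)-Y*np.sin(th))/1e3,-.3834+(X*np.sin(th)+Y*np.cos(th))/1e3,X*0+z/1e3],-1)
    q=P@c['R'].T+c['t']; u=(q[...,0]/q[...,2]*c['fx']+c['cx']).astype(np.float32);v=(q[...,1]/q[...,2]*c['fy']+c['cy']).astype(np.float32)
    m=cv2.remap(c['image'],u,v,cv2.INTER_CUBIC)
    for x in(-80,-65,-53):cv2.line(m,(0,int((40-x)*2)),(12,int((40-x)*2)),(0,0,255),1)
    cv2.line(m,(120,270),(120,279),(0,0,255),1)
    out.append(m)
cv2.imwrite('pics/'+__import__('sys').argv[1],np.vstack([np.hstack(out[:3]),np.hstack(out[3:])]))
g=lambda m:cv2.cvtColor(m,6)
for i,n in((0,'s12'),(1,'s28'),(3,'t12'),(4,'t28')):
    m=g(out[i])
    for y in((-42,42) if i%3==0 else(-22,-15,15,22)):
        k=int((60-y)*2);print(n,y,m[200:266:3,k-3:k+4].mean(1).astype(int))
print('x',np.arange(40-100,40-133,-1.5))
delta([.5,-.5,.2],-6)
E
python3 m.py f.png
```

```text
s12 -42 [236 236 237 237 234 232 230 232 235 236 237 236 227 172  88  42  30  30
  30  31  32  32]
s12 42 [237 237 237 237 231 220 214 216 224 230 236 237 238 229 183 102  46  32
  31  32  32  32]
s28 -22 [148 147 151 170 206 233 237 228 177  92  41  31  31  31  31  32  32  31
  32  31  30  31]
s28 -15 [148 147 153 176 214 235 237 226 175  91  41  29  31  32  32  32  31  31
  32  32  31  31]
s28 15 [148 148 152 170 201 224 235 233 204 134  66  41  39  38  36  34  33  30
  30  32  33  33]
s28 22 [147 147 149 161 190 223 237 235 212 139  64  34  31  33  33  33  32  32
  32  30  30  32]
t12 -42 [246 246 245 241 237 235 240 244 246 246 247 246 213 146  83  54  50  54
  54  53  53  53]
t12 42 [247 247 247 247 245 241 240 243 246 247 248 247 246 212 145  81  53  48
  52  52  52  52]
t28 -22 [180 173 156 141 151 196 235 247 246 246 248 247 230 177 105  59  51  54
  54  54  55  54]
t28 -15 [177 169 156 140 168 221 244 248 247 247 247 248 240 184 104  59  51  54
  56  55  55  55]
t28 15 [182 179 166 144 136 151 166 168 168 189 227 243 245 201 125  70  51  52
  54  54  54  54]
t28 22 [183 182 172 155 145 185 231 248 247 247 247 248 240 215 144  74  46  53
  53  53  53  53]
x [-60.  -61.5 -63.  -64.5 -66.  -67.5 -69.  -70.5 -72.  -73.5 -75.  -76.5
 -78.  -79.5 -81.  -82.5 -84.  -85.5 -87.  -88.5 -90.  -91.5]
t 12.13 pos [ 0.3752 -0.597   0.1627] rot [-178.32    0.76   -5.15] F [ 0.24 -0.4   1.32] w 0.0435
shift cm [ 11.51 -10.89  -3.57] turn [-1.67  0.77  0.84]
```

View pics/f.png

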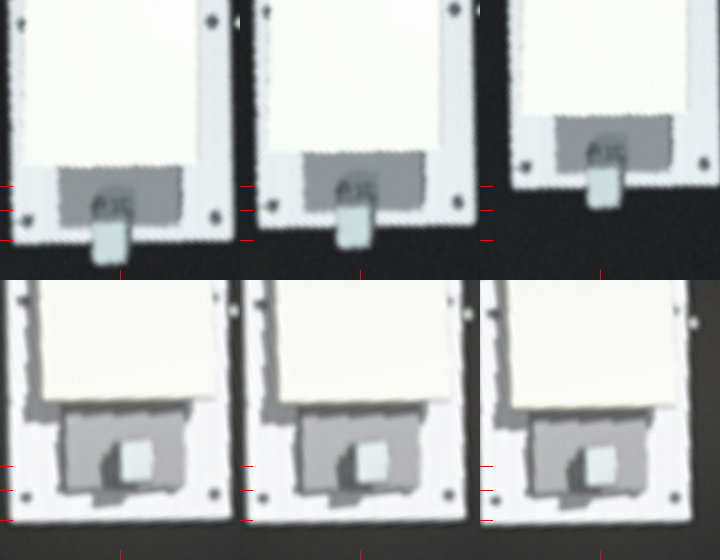

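Relative to the base's own front edge (about -81), the spacer's rear edge is at about -65.5. That's a 15.6 mm exposed sill against 15 mm nominal, square and centred, so it's home within measurement error. The firm contact felt agrees. Next I'll shut the fingers and go over the press point.

```bash
python3 -c "
from h import *
delta([0.568,-0.383,0.16],-5.1)"
```

```text
t 12.13 pos [ 0.3752 -0.597   0.1627] rot [-178.32    0.76   -5.15] F [ 0.24 -0.4   1.32] w 0.0435
shift cm [ 17.28 -23.04   0.71] turn [-1.68  0.76 -0.06]
```

servo_tool([
  [0, [1.9, -2.5, 0], [-0.8, 0.4, 0]],
  [0, [1.9, -2.5, 0], [-0.8, 0.4, 0]],
  [0, [1.9, -2.5, 0], [0, 0, 0]],
  [0, [1.9, -2.5, 0], [0, 0, 0]],
  [0, [1.9, -2.5, 0], [0, 0, 0]],
  [0, [1.9, -2.5, 0], [0, 0, 0]],
  [0, [1.9, -2.5, 0], [0, 0, 0]],
  [0, [1.9, -2.5, 0], [0, 0, 0]],
  [0, [1.9, -2.5, 0], [0, 0, 0]],
  [0, [0, 0, 0], [0, 0, 0]],
  [0, [0, 0, 0], [0, 0, 0]],
])

```text
time_s: 13.05
tool_pos: [0.58, -0.3533, 0.1541]
tool_rot: [-178.8, 0.3, -3.9]
force: [-0.8, -1.7, 0.1]
grip_width: 0.0002
```

```bash
python3 -c "
from h import *
delta([0.568,-0.383,0.07],-5.1)"
```

```text
t 13.05 pos [ 0.58   -0.3533  0.1541] rot [-178.85    0.3    -3.87] F [-0.75 -1.7   0.12] w 0.0002
shift cm [-0.95  3.22  8.35] turn [-1.15  0.31  1.23]
```

servo_tool([
  [0, [-0.4, 1.5, 1], [-0.6, 0.2, 0.6]],
  [0, [-0.4, 1.4, 1.2], [-0.5, 0.1, 0.5]],
  [0, [-0.1, 0.2, 1.5], [0, 0, 0]],
  [0, [0, 0, 1.5], [0, 0, 0]],
  [0, [0, 0, 1.5], [0, 0, 0]],
  [0, [0, 0, 0.8], [0, 0, 0]],
  [0, [0, 0, 0], [0, 0, 0]],
])

```text
time_s: 13.63
tool_pos: [0.5714, -0.3728, 0.0744]
tool_rot: [-179.7, 0.0, -4.2]
force: [-0.6, -0.3, 0.4]
grip_width: 0.0003
```

```bash
python3 -c "
from h import *
delta([0.568,-0.383,0.056],-5.1)"
```

```text
t 13.63 pos [ 0.5714 -0.3728  0.0744] rot [-179.65    0.     -4.2 ] F [-0.6  -0.27  0.4 ] w 0.0003
shift cm [-0.26  1.05  1.84] turn [-0.35  0.01  0.9 ]
```

servo_tool([
  [0, [-0.2, 0.7, 0.3], [-0.2, 0, 0.5]],
  [0, [-0.1, 0.3, 0.5], [-0.1, 0, 0.3]],
  [0, [0, 0.1, 0.4], [0, 0, 0]],
  [0, [0, 0, 0.2], [0, 0, 0]],
  [0, [0, 0, 0], [0, 0, 0]],
])

```text
time_s: 14.05
tool_pos: [0.5678, -0.385, 0.0612]
tool_rot: [180.0, -0.1, -5.1]
force: [-0.4, -0.3, 0.1]
grip_width: 0.0004
```

```bash
python3 -c "
from h import *
delta([0.568,-0.383,0.036],-5.1)"
```

```text
t 14.05 pos [ 0.5678 -0.385   0.0612] rot [ 1.7996e+02 -1.1000e-01 -5.0800e+00] F [-0.37 -0.33  0.07] w 0.0004
shift cm [-0.   -0.2   2.51] turn [ 0.04 -0.11  0.02]
```

servo_tool([
  [0, [0, -0.2, 0.4], [0, -0.1, 0]],
  [0, [0, 0, 0.4], [0, 0, 0]],
  [0, [0, 0, 0.4], [0, 0, 0]],
  [0, [0, 0, 0.4], [0, 0, 0]],
  [0, [0, 0, 0.3], [0, 0, 0]],
])

```text
time_s: 14.47
tool_pos: [0.5696, -0.3831, 0.0426]
tool_rot: [179.9, -0.2, -5.1]
force: [-0.3, -0.1, 0.1]
grip_width: 0.0004
```

```bash
python3 -c "
from h import *
delta([0.568,-0.383,0.036],-5.1)"
```

```text
t 14.47 pos [ 0.5696 -0.3831  0.0426] rot [179.88  -0.2   -5.06] F [-0.35 -0.14  0.11] w 0.0004
shift cm [-0.17 -0.    0.66] turn [ 0.12 -0.2   0.04]
```

Zero force at z = 42.6 mm, where the raised tile should already be touched, doesn't fit. I'll look.

```bash
python3 - <<'E'
from h import *
s=cam('side','s6.png');t=cam('top','t6.png')
delta([0.568,-0.383,0.036],-5.1)
a=cv2.resize(s['image'][240:390,190:320],None,fx=4,fy=4,interpolation=cv2.INTER_CUBIC)
cv2.imwrite('pics/g.png',a)
print((proj(s,[.5696,-.3831,.0426])-[190,240])*4)
E
```

```text
t 14.57 pos [ 0.5692 -0.3829  0.0422] rot [ 1.7992e+02 -1.4000e-01 -5.0600e+00] F [0.03 0.22 0.15] w 0.0005
shift cm [-0.12  0.02  0.62] turn [ 0.08 -0.14  0.04]
[256.73458355 304.38059475]
```

View pics/g.png

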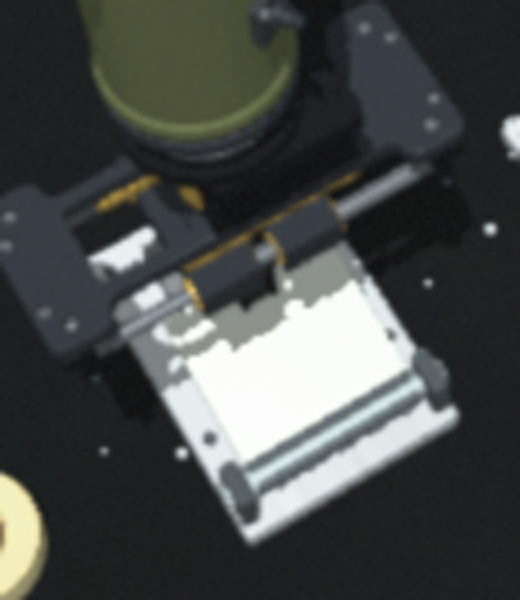

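servo_tool([
  [0, [-0.1, 0, 0.2], [0.1, -0.1, 0]],
  [0, [0, 0, 0.2], [0, 0, 0]],
])

```text
time_s: 14.73
tool_pos: [0.5685, -0.3829, 0.0383]
tool_rot: [-180.0, -0.1, -5.1]
force: [-0.1, 0.6, 0.6]
grip_width: 0.0002
```

```bash
python3 -c "
from h import *
delta([0.568,-0.383,0.036],-5.1);o=env.get_obs();print(o['wrist_torque'],o['effort'].round(2))"
```

```text
t 14.73 pos [ 0.5685 -0.3829  0.0383] rot [-1.7999e+02 -6.0000e-02 -5.0500e+00] F [-0.08  0.6   0.56] w 0.0002
shift cm [-0.05  0.01  0.23] turn [-0.01 -0.06  0.05]
[0.05095601 0.0399378  0.03849188] [-2.600e-01 -5.634e+01 -3.320e+00 -2.892e+01 -1.000e-01 -3.000e-02
  2.000e-02]
```

```bash
python3 - <<'E'
from h import *
s=cam('side','s7.png');t=cam('top','t7.png')
o=cv2.imread('pics/s5.png');f=lambda i:cv2.resize(i[250:390,195:315],None,fx=3.3,fy=4.2,interpolation=cv2.INTER_CUBIC)
im=np.hstack([f(o),f(s['image'])]);im=(255*(im/255.)**.6).astype(np.uint8);cv2.imwrite('pics/i.png',im)
E
```

```text
(no output)
```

View pics/i.png

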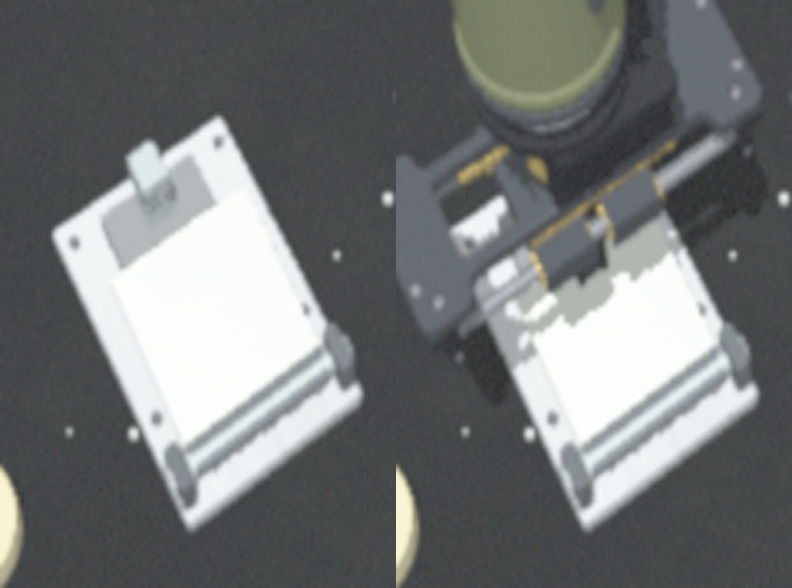

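servo_tool([
  [0, [0, 0, 0.15], [0, 0, 0]],
  [0, [0, 0, 0.15], [0, 0, 0]],
])

```text
time_s: 15.0
tool_pos: [0.5688, -0.383, 0.0354]
tool_rot: [180.0, -0.1, -5.1]
force: [0.2, 0.2, 0.2]
grip_width: 0.0001
```

```bash
python3 - <<'E'
from h import *
delta([0.568,-0.383,0.036],-5.1)
s=cam('side')
th=np.radians(-5.1);O=np.array([.5723,-.384])
def w(x,y,z): return [O[0]+(x*np.cos(th)-y*np.sin(th))/1e3,O[1]+(x*np.sin(th)+y*np.cos(th))/1e3,z/1e3]
for a in(.22,.1,0):
    f=lambda d,y:((proj(s,w(65-d*np.cos(a)-4*np.sin(a)*-1*-1,y,32+d*np.sin(a)+4*np.cos(a)))-[195,250])*[3.3,4.2]).round(0)
    print(a,[f(d,-42).tolist() for d in(15,40,65,90)],f(68,0),f(90,42))
print('tip',((proj(s,env.get_obs()['tool_pos'])-[195,250])*[3.3,4.2]))
E
```

```text
t 15.0 pos [ 0.5688 -0.383   0.0354] rot [ 1.7999e+02 -1.1000e-01 -5.0500e+00] F [0.22 0.24 0.18] w 0.0001
shift cm [-0.08  0.01 -0.06] turn [ 0.01 -0.11  0.05]
0.22 [[174.0, 428.0], [151.0, 377.0], [128.0, 326.0], [106.0, 276.0]] [193. 272.] [240. 181.]
0.1 [[174.0, 430.0], [151.0, 381.0], [129.0, 332.0], [107.0, 284.0]] [194. 278.] [240. 190.]
0 [[175.0, 432.0], [152.0, 384.0], [131.0, 338.0], [109.0, 292.0]] [195. 284.] [241. 198.]
tip [195.90310079 282.7372284 ]
```

```bash
python3 - <<'E'
from h import *
s=cam('side','s8.png');t=cam('top','t8.png')
p=env.get_obs()['tool_pos']
out=[]
for c,(x0,y0) in((s,(222,280)),(t,(365,185))):
    k=8 if c is s else 5; n=400//k; 
    if c is t: n=80
    a=cv2.resize(c['image'][y0:y0+(75 if c is s else 110),x0:x0+n],None,fx=k,fy=k if c is s else 5,interpolation=cv2.INTER_CUBIC)
    a=(255*(a/255.)**.6).astype(np.uint8)
    for q in(p,p+[0,0,.02],p+[0,0,.04]):
        u=(proj(c,q)-[x0-.0,y0])*k; cv2.circle(a,tuple(int(v) for v in u),3,(0,0,255),-1)
    a=cv2.copyMakeBorder(a[:600],0,max(0,600-len(a)),0,0,0);out.append(a)
cv2.imwrite('pics/j.png',np.hstack(out)); print(np.hstack(out).shape)
E
```

```text
(600, 800, 3)
```

View pics/j.png

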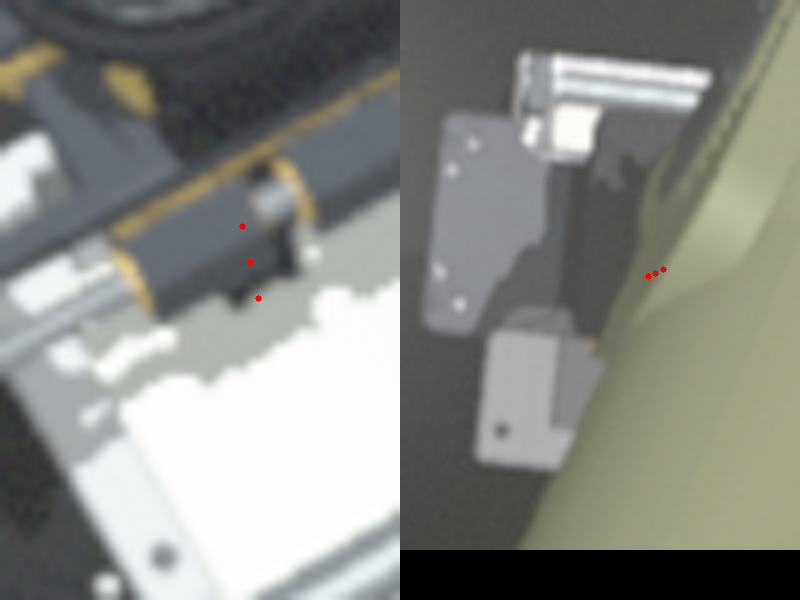

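The fingertips are over the tile at the right spot, but the front edge is hidden, so I can't tell the tilt from this. I'll go down in small steps and watch the force.

servo_tool([
  [0, [0, 0, 0.15], [0, 0, 0]],
  [0, [0, 0, 0.1], [0, 0, 0]],
])

```text
time_s: 15.32
tool_pos: [0.569, -0.3831, 0.0331]
tool_rot: [180.0, -0.1, -5.1]
force: [-0.3, 0.6, 0.4]
grip_width: 0.0002
```

```bash
python3 -c "
from h import *
delta([0.568,-0.383,0.036],-5.1);o=env.get_obs();print(o['wrist_torque'],o['effort'].round(2))"
```

```text
t 15.32 pos [ 0.569  -0.3831  0.0331] rot [ 1.7998e+02 -1.3000e-01 -5.0600e+00] F [-0.31  0.57  0.35] w 0.0002
shift cm [-0.1  -0.   -0.29] turn [ 0.02 -0.13  0.04]
[ 0.03526132 -0.02663464 -0.00200989] [-1.000e-02 -5.633e+01 -3.120e+00 -2.872e+01 -5.000e-02 -7.000e-02
  0.000e+00]
```

```bash
python3 - <<'E'
from h import *
s=cam('side','s9.png');t=cam('top','t9.png')
t5=cv2.imread('pics/t5.png');s5=cv2.imread('pics/s5.png')
f=lambda i,x,y,w,h,k:(255*(cv2.resize(i[y:y+h,x:x+w],None,fx=k,fy=k,interpolation=cv2.INTER_CUBIC)/255.)**.7).astype(np.uint8)
A=np.vstack([f(t5,380,190,40,30,10),f(t['image'],380,190,40,30,10)])
B=np.vstack([f(s5,222,290,50,37,8),f(s['image'],222,290,50,37,8)]);B=cv2.resize(B,(400,600))
p=env.get_obs()['tool_pos'];q=proj(s,p);print(q,((q-[222,290])*8+[0,296])*[1,600/592])
cv2.imwrite('pics/k.png',np.hstack([A,B]))
E
```

```text
[254.51310791 317.88349326] [260.10486326 526.0823778 ]
```

View pics/k.png

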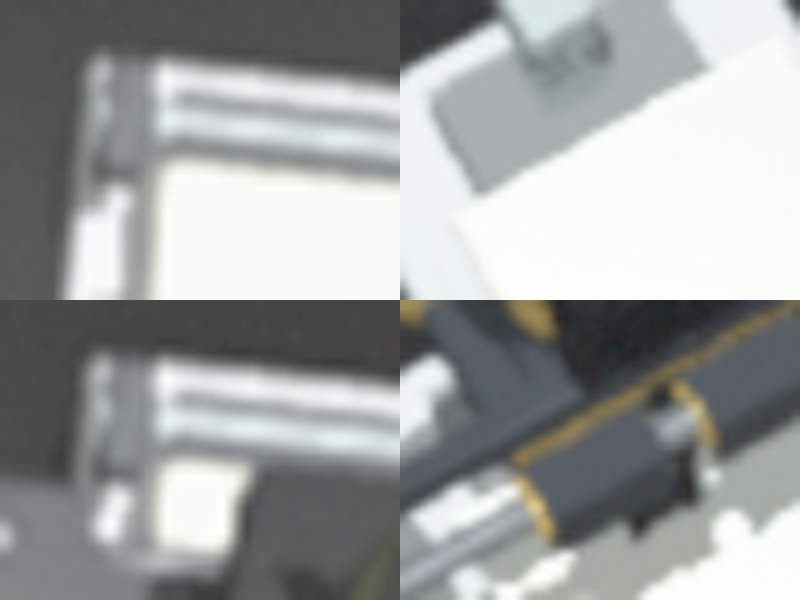

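The view is inconclusive, since the gripper hides the tile front. I'll descend in smaller steps with force as the guide.

servo_tool([
  [0, [-0.1, 0, 0.1], [0, -0.1, 0]],
  [0, [0, 0, 0.1], [0, 0, 0]],
])

```text
time_s: 15.58
tool_pos: [0.568, -0.383, 0.0312]
tool_rot: [180.0, -0.0, -5.0]
force: [0.0, 0.4, 0.8]
grip_width: 0.0004
```

```bash
python3 - <<'E'
from h import *
delta([0.568,-0.383,0.036],-5.1)
# changes in the side view around the press between successive heights
im={k:cv2.cvtColor(cv2.imread(f'pics/s{k}.png'),6).astype(int)[250:390,190:320] for k in(5,6,7,8,9)}
c=cam('side','s10.png');im[10]=cv2.cvtColor(c['image'],6).astype(int)[250:390,190:320]
for a,b in((6,7),(7,8),(8,9),(9,10)):
    d=abs(im[a]-im[b])>30;ys,xs=np.nonzero(d);print(a,b,d.sum(),(xs.min()+190,xs.max()+190,ys.min()+250,ys.max()+250) if d.sum() else '')
E
```

```text
t 15.58 pos [ 0.568  -0.383   0.0312] rot [ 1.7997e+02 -3.0000e-02 -5.0500e+00] F [0.05 0.37 0.77] w 0.0004
shift cm [-0.   -0.   -0.48] turn [ 0.03 -0.03  0.05]
6 7 144 (np.int64(192), np.int64(297), np.int64(250), np.int64(326))
7 8 322 (np.int64(191), np.int64(298), np.int64(251), np.int64(338))
8 9 156 (np.int64(191), np.int64(298), np.int64(267), np.int64(336))
9 10 31 (np.int64(226), np.int64(274), np.int64(287), np.int64(336))
```

```bash
python3 - <<'E'
from h import *
t=cam('top','t10.png')
a=cv2.cvtColor(cv2.imread('pics/t5.png'),6);b=cv2.cvtColor(t['image'],6)
for v in range(207,215): print(v,a[v,384:402],b[v,384:402])
s=cam('side');sa=cv2.cvtColor(cv2.imread('pics/s5.png'),6);sb=cv2.cvtColor(s['image'],6)
print('side rows')
for v in range(336,350,2): print(v,sa[v,232:252],sb[v,232:252])
for v in range(322,340,3): print(v,sa[v,274:298],sb[v,274:298])
E
```

```text
207 [ 52  50  53  77 101  79  73  87  86  94 118 149 207 243 246 245 245 242] [ 45  39  42  72  98  73  67  83  83  90 114 150 210 244 247 247 247 245]
208 [ 54  50  53  79 108  97 110 143 133 115 127 161 225 246 248 248 248 248] [ 58  52  52  76 104  94 108 143 132 113 126 161 226 248 250 249 250 250]
209 [ 54  49  54  82 115 120 154 208 194 147 133 170 234 247 248 247 247 247] [ 81  78  75  84 105 115 156 211 196 146 133 171 236 249 249 248 249 250]
210 [ 54  50  58  91 132 147 182 231 210 151 135 178 240 248 248 247 247 247] [ 97  96  95  93 101 127 182 234 213 152 133 178 242 250 249 248 249 250]
211 [ 53  50  63 118 181 202 221 231 181 137 135 179 242 248 248 247 247 247] [100 100  98  97 105 152 217 235 182 137 134 180 243 250 249 248 249 250]
212 [ 54  50  71 147 228 241 242 235 167 132 134 179 241 248 247 248 247 247] [ 99 101  99 100 113 177 238 236 168 129 134 179 243 250 249 249 249 249]
213 [ 55  53  78 159 237 246 246 236 168 132 136 181 243 248 248 247 247 247] [100  99  99  98 107 157 227 228 158 125 132 179 244 249 249 249 249 247]
214 [ 56  56  88 172 240 246 245 236
[... 1827 characters left out ...]
 252 252 252 252 251 251 251 251 251 251 251 251 251 250 240 232 230
 214 154 106 100  88  68]
331 [251 251 251 251 251 251 251 251 251 251 251 251 251 251 251 250 243 226
 183 101  85  95  97  97] [252 252 252 252 252 252 252 252 251 251 251 251 251 251 251 251 243 227
 185 102  87  96  97  97]
334 [252 251 251 251 252 251 251 251 251 251 251 250 242 206 159 132 109 110
 143 177 167 117  92  94] [252 252 252 252 252 252 252 251 252 251 251 250 242 206 162 131 111 112
 144 179 168 119  92  95]
337 [252 252 252 252 251 251 250 242 200 143 121 109 108 122 145 181 215 223
 213 189 182 162 113  74] [252 252 252 252 252 251 251 243 201 143 122 109 109 124 147 183 216 224
 212 191 183 163 114  75]
```

The tile hasn't moved at all. Its shadow and edges match the no-contact pictures pixel for pixel, so the tips really haven't reached it and the physical tips look higher than the TCP reading. I'll keep going down gently.

servo_tool([
  [0, [0, 0, 0.15], [0, 0, 0]],
  [0, [0, 0, 0.15], [0, 0, 0]],
  [0, [0, 0, 0.15], [0, 0, 0]],
])

```text
time_s: 15.98
tool_pos: [0.5682, -0.3831, 0.0273]
tool_rot: [180.0, -0.0, -5.0]
force: [-0.9, 0.8, 2.4]
grip_width: 0.0004
```

```bash
cat > d.py <<'E'
from h import *
delta([0.568,-0.383,0.02],-5.1)
s=cam('side');t=cam('top')
for n,c,(x0,x1,y0,y1) in(('s',s,(236,300,325,375)),('t',t,(384,402,196,213))):
    a=cv2.cvtColor(cv2.imread(f'pics/{n}5.png'),6).astype(int);b=cv2.cvtColor(c['image'],6).astype(int)
    d=abs(a-b)[y0:y1,x0:x1];print(n,d.mean().round(2),(d>20).sum())
E
python3 d.py
```

```text
t 15.98 pos [ 0.5682 -0.3831  0.0273] rot [ 1.7996e+02 -4.0000e-02 -5.0500e+00] F [-0.95  0.83  2.36] w 0.0004
shift cm [-0.02 -0.01  0.73] turn [ 0.04 -0.04  0.05]
s 3.15 79
t 5.69 16
```

Contact has begun at a TCP reading of about 30 mm. That's a 20 mm offset, so level should come at about 16 mm. Continuing with force feedback.

servo_tool([
  [0, [0, 0, 0.25], [0, 0, 0]],
  [0, [0, 0, 0.25], [0, 0, 0]],
  [0, [0, 0, 0.25], [0, 0, 0]],
])

```text
time_s: 16.33
tool_pos: [0.5681, -0.3836, 0.0206]
tool_rot: [179.9, -0.1, -5.1]
force: [-2.8, 1.2, 4.2]
grip_width: 0.0005
```

```bash
python3 d.py
```

```text
t 16.33 pos [ 0.5681 -0.3836  0.0206] rot [ 1.7991e+02 -6.0000e-02 -5.0700e+00] F [-2.76  1.16  4.22] w 0.0005
shift cm [-0.01 -0.06  0.06] turn [ 0.09 -0.06  0.03]
s 6.1 183
t 7.12 22
```

servo_tool([
  [0, [0, -0.05, 0.2], [0, 0, 0]],
  [0, [0, 0, 0.15], [0, 0, 0]],
  [0, [0, 0, 0.1], [0, 0, 0]],
])

```text
time_s: 16.68
tool_pos: [0.5676, -0.3836, 0.0158]
tool_rot: [179.9, -0.0, -5.1]
force: [-2.4, -0.4, 5.2]
grip_width: 0.0007
```

```bash
python3 d.py
```

```text
t 16.68 pos [ 0.5676 -0.3836  0.0158] rot [ 1.7989e+02 -1.0000e-02 -5.0900e+00] F [-2.38 -0.35  5.2 ] w 0.0007
shift cm [ 0.04 -0.06 -0.42] turn [ 0.11 -0.01  0.01]
s 8.13 289
t 6.93 26
```

servo_tool([
  [0, [0, -0.05, 0.12], [0, 0, 0]],
  [0, [0, 0, 0.12], [0, 0, 0]],
])

```text
time_s: 16.95
tool_pos: [0.5673, -0.3836, 0.0136]
tool_rot: [179.8, 0.0, -5.1]
force: [-2.7, 1.1, 5.5]
grip_width: 0.0004
```

```bash
python3 d.py
```

```text
t 16.95 pos [ 0.5673 -0.3836  0.0136] rot [ 1.7985e+02  1.0000e-02 -5.1000e+00] F [-2.71  1.07  5.53] w 0.0004
shift cm [ 0.06 -0.06 -0.64] turn [ 0.15  0.01 -0.  ]
s 8.98 330
t 6.67 26
```

servo_tool([
  [0, [0, -0.05, 0.12], [0, 0, 0]],
  [0, [0, 0, 0.12], [0, 0, 0]],
])

```text
time_s: 17.22
tool_pos: [0.5672, -0.3835, 0.0115]
tool_rot: [179.8, 0.0, -5.1]
force: [-2.5, 1.6, 5.5]
grip_width: 0.0005
```

```bash
python3 d.py
```

```text
t 17.22 pos [ 0.5672 -0.3835  0.0115] rot [ 1.7982e+02  2.0000e-02 -5.1200e+00] F [-2.48  1.57  5.46] w 0.0005
shift cm [ 0.08 -0.06 -0.85] turn [ 0.18  0.02 -0.02]
s 9.72 372
t 7.43 32
```

```bash
cat > e.py <<'E'
from h import *
delta([0.568,-0.383,0.02],-5.1)
s=cam('side')
th=np.radians(-5.1);O=np.array([.5723,-.384])
def w(x,y,z): return [O[0]+(x*np.cos(th)-y*np.sin(th))/1e3,O[1]+(x*np.sin(th)+y*np.cos(th))/1e3,z/1e3]
def edge(img,v):
    r=cv2.cvtColor(img,6)[v].astype(float); u0=int(241+(v-340)*.45)
    k=np.arange(u0-3,u0+6); seg=r[k]; j=int(np.argmax(np.diff(seg))); f=lambda x:np.interp(x,k,seg)
    xs=np.linspace(k[j]-1.,k[j]+2.,301); y=f(xs); return xs[np.argmax(y>243)]
vs=range(336,350)
a=cv2.imread('pics/s5.png'); print('rows',[ (v,round(edge(s['image'],v)-edge(a,v),2)) for v in vs])
for al in(.22,.1,0,-.08,-.16):
    P=[proj(s,w(65-d*np.cos(al)+4*np.sin(al),-42,32+d*np.sin(al)+4*np.cos(al))) for d in(10,30,45,60,80)]
    P=np.array(P); u=np.interp([336,340,344],P[::-1,1],P[::-1,0]); 
    if al==.22: u0=u
    print(al,(u-u0).round(2))
cv2.imwrite('pics/s11.png',s['image'])
for v in(338,342,346): print(cv2.cvtColor(s['image'],6)[v,236:252])
E
python3 e.py
```

```text
t 17.32 pos [ 0.5671 -0.3835  0.0114] rot [ 1.7982e+02  2.0000e-02 -5.1100e+00] F [-3.42  0.84  6.13] w 0.0003
shift cm [ 0.08 -0.06 -0.86] turn [ 0.18  0.02 -0.01]
rows [(336, np.float64(-4.89)), (337, np.float64(-5.34)), (338, np.float64(-0.03)), (339, np.float64(0.2)), (340, np.float64(0.3)), (341, np.float64(0.2)), (342, np.float64(0.28)), (343, np.float64(-0.12)), (344, np.float64(0.45)), (345, np.float64(0.69)), (346, np.float64(0.36)), (347, np.float64(0.0)), (348, np.float64(0.0)), (349, np.float64(0.0))]
0.22 [0. 0. 0.]
0.1 [-0.34 -0.28 -0.23]
0 [-0.64 -0.54 -0.43]
-0.08 [-0.9  -0.75 -0.6 ]
-0.16 [-1.18 -0.98 -0.78]
[223 233 233 225 233 246 246 246 246 246 245 246 246 246 246 246]
[234 234 235 235 234 231 226 237 246 246 246 246 246 246 246 246]
[229 235 235 235 235 234 233 229 223 232 243 246 246 246 246 246]
```

servo_tool([
  [0, [0.05, -0.05, 0.12], [0, 0, 0]],
  [0, [0, 0, 0.12], [0, 0, 0]],
])

```text
time_s: 17.53
tool_pos: [0.5672, -0.3836, 0.0112]
tool_rot: [179.8, 0.1, -5.1]
force: [-3.8, 3.6, 11.5]
grip_width: 0.0008
```

```bash
cat > b.py <<'E'
from h import *
delta([0.568,-0.383,0.0094],-5.1)
s=cam('side')['image'].astype(float);t=cam('top')['image'].astype(float)
a=cv2.imread('pics/s5.png').astype(float);b=cv2.imread('pics/t5.png').astype(float)
f=lambda i,x,y:i[y:y+4,x:x+6].mean((0,1)).round(1)
print('side wide before',f(a,250,340),'now',f(s,250,340),'narrow',f(s,370,285),f(s,360,280)); print('top wide before',f(b,398,209),'now',f(t,398,209),'narrow',f(t,300,190))
E
python3 b.py
```

```text
t 17.53 pos [ 0.5672 -0.3836  0.0112] rot [ 1.7978e+02  8.0000e-02 -5.1400e+00] F [-3.81  3.56 11.5 ] w 0.0008
shift cm [ 0.08 -0.07  0.18] turn [ 0.22  0.08 -0.04]
side wide before [252. 253. 252.] now [243.  247.2 243.5] narrow [241.9 247.  243. ] [242. 247. 243.]
top wide before [243.2 247.6 247.4] now [220.9 222.8 222.7] narrow [251.3 253.  253. ]
```

Rigid stop: the force jumped from 6 to 11.5 N within 0.2 mm. Firm up the push slightly and check that it holds.

servo_tool([
  [0, [0, 0, 0.2], [0, 0, 0]],
  [0, [0, 0, 0.2], [0, 0, 0]],
  [0, [0, 0, 0.2], [0, 0, 0]],
])

```text
time_s: 17.88
tool_pos: [0.5671, -0.3836, 0.0112]
tool_rot: [179.7, 0.1, -5.2]
force: [-6.1, 2.0, 13.3]
grip_width: 0.0004
```

```bash
python3 b.py; python3 b.py | head -1; python3 e.py | grep rows; python3 - <<'E'
from h import *
s=cam('side','s12.png')['image'];a=cv2.imread('pics/s0.png') if 0 else cv2.imread('pics/side0.png')
g=lambda i:cv2.cvtColor(i,6).astype(int)
for v in(338,340,342,344,346): print(v,g(cv2.imread('pics/s5.png'))[v,237:248],g(s)[v,237:248])
for n,(x0,x1,y0,y1) in dict(narrow=(315,412,242,335),tape=(160,205,355,398)).items(): print(n,(abs(g(a)-g(s))[y0:y1,x0:x1]>25).sum())
E
```

```text
t 17.88 pos [ 0.5671 -0.3836  0.0112] rot [ 1.7974e+02  1.0000e-01 -5.1500e+00] F [-6.11  1.96 13.32] w 0.0004
shift cm [ 0.08 -0.07  0.17] turn [ 0.26  0.1  -0.05]
side wide before [252. 253. 252.] now [243.  247.2 243.5] narrow [242. 247. 243.] [242. 247. 243.]
top wide before [243.2 247.6 247.4] now [217.2 219.2 219.1] narrow [251.2 253.  253. ]
t 17.98 pos [ 0.5672 -0.3836  0.0112] rot [ 1.7974e+02  9.0000e-02 -5.1500e+00] F [-5.68  2.07 12.96] w -0.0002
rows [(336, np.float64(-4.89)), (337, np.float64(-5.34)), (338, np.float64(0.04)), (339, np.float64(0.27)), (340, np.float64(0.19)), (341, np.float64(0.29)), (342, np.float64(0.37)), (343, np.float64(-0.13)), (344, np.float64(0.45)), (345, np.float64(0.69)), (346, np.float64(0.27)), (347, np.float64(0.0)), (348, np.float64(0.0)), (349, np.float64(0.0))]
338 [234 233 230 231 246 252 252 252 252 252 252] [234 234 225 234 246 246 245 246 245 245 245]
340 [234 234 233 229 225 241 251 252 253 252 253] [234 235 233 222 223 241 245 245 245 246 245]
342 [234 233 235 234 232 226 238 251 253 253 253] [234 235 236 234 231 226 236 245 245 245 245]
344 [234 234 234 235 233 232 224 239 252 253 253] [235 235 234 236 235 231 227 237 244 245 246]
346 [234 234 233 233 233 232 231 223 232 249 252] [235 235 235 235 234 232 229 223 231 243 246]
narrow 0
tape 0
```

servo_tool([
  [0, [-0.03, 0, 0.35], [0, 0, 0]],
  [0, [-0.03, 0, 0.35], [0, 0, 0]],
  [0, [0, 0, 0.35], [0, 0, 0]],
])

```text
time_s: 18.43
tool_pos: [0.5672, -0.3837, 0.0111]
tool_rot: [179.7, 0.1, -5.2]
force: [-9.1, 4.5, 20.9]
grip_width: 0.0004
```

```bash
python3 b.py;python3 b.py|head -1; python3 b.py|head -1
```

```text
t 18.43 pos [ 0.5672 -0.3837  0.0111] rot [ 1.7966e+02  6.0000e-02 -5.1700e+00] F [-9.05  4.54 20.92] w 0.0004
shift cm [ 0.08 -0.07  0.17] turn [ 0.34  0.06 -0.07]
side wide before [252. 253. 252.] now [243.  247.  243.4] narrow [241.9 247.  243. ] [242. 247. 243.]
top wide before [243.2 247.6 247.4] now [211.8 213.8 213.7] narrow [251.3 253.  253. ]
t 18.53 pos [ 0.5672 -0.3836  0.0111] rot [ 1.7966e+02  6.0000e-02 -5.1600e+00] F [-8.89  4.8  20.14] w 0.0009
t 18.63 pos [ 0.5672 -0.3836  0.0111] rot [ 1.7966e+02  6.0000e-02 -5.1600e+00] F [-8.63  4.12 21.18] w 0.0006
```

```bash
python3 -c "
from h import *
env.sign_off();print(env.get_obs()['force'])"
```

```text
the job is handed in; nothing more can be done
the job is handed in; nothing more can be done
```

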